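# Hang the lift-off door of the paint cupboard

## Robot

A 6-joint arm with a two-finger parallel gripper is mounted at the origin on the work surface. World frame = base frame: x ahead of the robot, y to its left, z up, the work surface at z = 0. Lengths are in m, angles in rad, forces in N, time in s.
With the tool pointing down it reaches from about 0.375 to 0.975 m from the base axis. Payload 3.8 kg.
Tool frame: the origin (TCP) lies on the mounting face of the last link; the fingertips stand 173 mm ahead of it and the grasp point (between the pads) lies 155 mm ahead of it; z points along the fingers, y is the line along which they close (so a half turn about z gives the same grasp; the last joint's range is limited). The gripper opens to 85 mm and grips with 20 to 120 N. Pads are 22 mm wide; open, the fingers measure 114 mm over their backs; the gripper's body (76 mm by 85 mm) begins 54 mm behind the grasp point. The pads swing forward as they close: fully open they stand 13 mm farther back than shut.
Start: joints at [1.292, 0.264, 1.604, -0, 1.274, -0.037], TCP at [0.162, 0.655, 0.405] pointing down, gripper open.
Joint ranges: [-2.63, 2.63], [-0.94, 2.18], [0.31, 2.57], [-1.31, 4.45], [0, 2.66], [-2.55, 2.55]. Speed limits (rad/s): [2.57, 2.57, 3.14, 3.14, 3.14, 3.14].

## Interface

Orientations are given as a rotation vector (axis times angle).
In Python, from workcell import bot gives the robot as it stands.
- The arm moves only by the tool drive_tool, never from a script. Its argument "increments" is a list of rows, each an object with "delta_pos": the shift along the tool's x, y, z in mm, a list of three; "turn": the turn about the tool's z in rad; "jaw": the opening, from -1 (shut) to 1 (fully open). A call has 1 to 8 rows; each row shifts and turns the commanded pose from where the row before left it, along the tool's axes as they then stand; what a row does not reach is not made up. A row lasts 1/12 s, in which the tool goes at most 41.7 mm and 7.16 degrees, less where a joint would pass 70% of its speed; a pose out of reach is approached as far as the arm can. A call is refused whole if a number of a shift passes 41.7 or a number of a turn 0.125, either way. A call with a gripper value outside its range is refused whole. The fingers move at their own pace and stop on an object; "grip_force" is the grip in N (left out, the last holds). Time passes only in rows, so rows that do not move let the fingers close. It gives the time, the measured TCP pose, the force, the opening and the grip force at its end, in the units of the state.
- bot.read_state(): the state, without advancing time (a new reading comes with each control period).
- bot.read_camera(name): name is "scene" or "side" or "wrist"; returns a dict with "pixels" (480x640x3 uint8, red, green, blue), "fovy" (degrees; the focal length in pixels is half the picture's height over the tangent of half this angle, whatever the lens; pixels are square), "cx", "cy" (the principal point, pixels), "k1" (the pictures are not rectified: a ray, as slopes to the right and down, at radius r is drawn at 1 + k1 r^2 times it, then the intrinsics apply), "camera_from_world" (4x4, takes a point from world to camera coordinates); the wrist camera has in their place "hand_eye" (4x4, takes a point from camera to tool coordinates, whose origin is the TCP and whose axes are the flange's). Camera axes: x right, y down, z forward; pixel columns grow to the right and rows downward; lengths in m; the calibration is good to about 2 mm. A picture is of the moment at which its call begins: read the wrist's pose just before it. There is no depth.
- bot.finish_job(): hands the job in; it is judged then, once.
The state is a dict: "time": time; "q": joint angles; "joint_vel": joint speeds; "joint_torque": joint torques, N m; "tool_pos": TCP position; "tcp_rot": TCP orientation; "wrist_force": force on the tool from outside, world axes, zero at the start; "torque": the same for the moment, N m; "width": opening from 0.0 (shut) to 1.0 (fully open); "grip_force": force on a finger pad.
Only numpy, scipy, OpenCV 4.12 (cv2) and the standard library are available. Lean on these libraries where they do the work, as an engineer would, in place of code of your own. Each camera call takes 0.05 s, during which the arm holds its last target. There are 200 camera calls.

## Task

Take the cupboard door - the plywood leaf with two steel eyes on its edge - out of the rack and hang it on the paint cupboard: lower both eyes together all the way down onto the two upright pins, and only then let go. It may hang open or shut. Leave the other, plain panel standing in the rack.

Things in the scene. Friction and masses are not known exactly. Their poses are not given: they have to be found in the camera images.
- door: Loose upright plywood door, 0.35 kg. Origin on the line through its two steel eyes, level with the panel's underside; z up, x from the eyes along the panel, y across. Panel x 19 to 169, 190 high, 14 thick. Eyes: bore 28, outside 38, 20 high, undersides at z 25 and 150. Grip tab on top: centre x 90 (over the centre of mass), 50 wide, 14 thick, z 190 to 235. All in mm.
- panel: Plain plywood panel, not to be taken: like the door (same sizes, tab and axes) but without eyes. The two stand 110 mm apart in the two slots of a low wooden rack, either way round. In the rack an underside is 12 mm above the table and the slot walls end 62 mm above the table: lift by over 50 mm before moving sideways.
- lower_pin (a point): Foot of the lower upright steel pin, on its axis, on its 34 mm collar where the lower eye comes to rest (hung door's underside: 20 mm over the table). Pin 22 mm thick at foot, 6 at tip, 30 high. On a fixed cupboard 200 mm high, from 20 mm at +x to 200 at -x; -y points out of its open front, which lies 28 mm behind the axis. Door x along this -y: hangs wide open; along -x: shut. Swings freely.
- upper_pin (a point): Foot of the upper pin, same shape and axes, 125 mm straight above the lower one; a 12 mm thick bracket and collar below this point join it to the cupboard. Bring the door in sideways from the front, 35 to 80 mm above its hung height, so that both eyes pass over the pin tips and the lower eye under the upper bracket; then lower it straight down.
Things that resemble listed ones, but are neither listed nor needed, are in the scene too. There is more than one size of the door; the job needs the largest.

How it is judged:
By the outcome, as a careful person would: the job done as asked, in the order asked, and still so for the second after the job is handed in, with the robot touching nothing.
It also fails if it takes over 53 s, if anything falls off the work surface, if the arm or the gripper's body presses on something with over 40 N, if the wrist force passes 120 N, or if a joint passes its speed limit or range.

## Working session

There is one attempt and no reset: what is moved stays moved. The work goes in short steps, Python scripts to look and compute and a tool call to move; the robot and the scene stay as the last step left them, time stands still between calls to the robot, and variables do not carry over. Pictures are saved under pics/ and viewed, at most 10 in all, crops included, and the job is handed in when it is done.

Besides the shell and the picture viewer there is one more tool, called after "Call:" in YAML: its name, and indented under it one key for each argument. drive_tool: Moves the arm, as the interface text tells. Its arguments: {"type":"object","properties":{"increments":{"type":"array"},"grip_force":{"type":"number"}},"required":["increments"]}

```bash
mkdir -p pics; cat > h.py <<'E'
import numpy as np, cv2, pickle
from workcell import bot
from scipy.spatial.transform import Rotation as R
def shot(name,fn):
    s=bot.read_state(); c=bot.read_camera(name)
    cv2.imwrite(f'pics/{fn}.png',c['pixels'][:,:,::-1])
    c['T']=np.eye(4)
    if name=='wrist':
        T=np.eye(4);T[:3,:3]=R.from_rotvec(s['tcp_rot']).as_matrix();T[:3,3]=s['tool_pos']
        c['camera_from_world']=np.linalg.inv(T@c['hand_eye'])
    pickle.dump(c,open(f'pics/{fn}.pkl','wb')); return c
def load(fn): return pickle.load(open(f'pics/{fn}.pkl','rb'))
def K(c):
    f=240/np.tan(np.radians(c['fovy'])/2); return np.array([[f,0,c['cx']],[0,f,c['cy']],[0,0,1]])
def ray(c,uv):
    d=np.array([c['k1'],0,0,0.])
    p=cv2.undistortPoints(np.array([[uv]],float),K(c),d)[0,0]
    W=np.linalg.inv(c['camera_from_world']); v=W[:3,:3]@np.array([p[0],p[1],1]); return W[:3,3],v/np.linalg.norm(v)
def atz(c,uv,z):
    o,v=ray(c,uv); return o+v*(z-o[2])/v[2]
def tri(*cu):
    A=0;b=0
    for c,uv in cu:
        o,v=ray(c,uv);P=np.eye(3)-np.outer(v,v);A=A+P;b=b+P@o
    x=np.linalg.solve(A,b); return x,[np.linalg.norm((np.eye(3)-np.outer(ray(c,uv)[1],ray(c,uv)[1]))@(x-ray(c,uv)[0])) for c,uv in cu]
def proj(c,X):
    M=c['camera_from_world']; return cv2.projectPoints(np.array(X,float).reshape(-1,3),cv2.Rodrigues(M[:3,:3])[0],M[:3,3],K(c),np.array([c['k1'],0,0,0.]))[0][:,0]
E
python3 - <<'E'
from h import *
a=shot('scene','s0');b=shot('side','d0');w=shot('wrist','w0')
for c in (a,b,w): print(c['fovy'],c['k1'],np.linalg.inv(c['camera_from_world'])[:3,3].round(3))
s=bot.read_state();print(s)
E
```

```text
46.89430264079233 -0.1606229517777748 [1.152 0.291 1.17 ]
51.41087221699537 -0.14119377829701943 [ 0.251 -0.726  0.861]
66.87698254215849 -0.020573979214559134 [0.079 0.677 0.374]
{'time': 0.15, 'q': array([ 1.29209067e+00,  2.64619671e-01,  1.60508678e+00,  1.50415859e-05,
        1.27372402e+00, -3.68699600e-02]), 'joint_vel': array([-0.00095539, -0.00223619, -0.00436456,  0.00045507, -0.00118669,
       -0.00089805]), 'joint_torque': array([ 2.13098783e-04, -5.15907061e+01, -3.67959416e+01, -8.28915859e-05,
        8.02719063e-03,  5.63231637e-06]), 'tool_pos': array([0.16155799, 0.655103  , 0.40360678]), 'tcp_rot': array([-3.78919777e-01, -3.11835092e+00,  2.84715366e-03]), 'wrist_force': array([-0.15416619, -0.55786384,  0.44672878]), 'torque': array([ 0.05427909, -0.0566707 , -0.03969923]), 'grip_force': 0.0, 'width': 1.000827830902524}
```

View pics/s0.png

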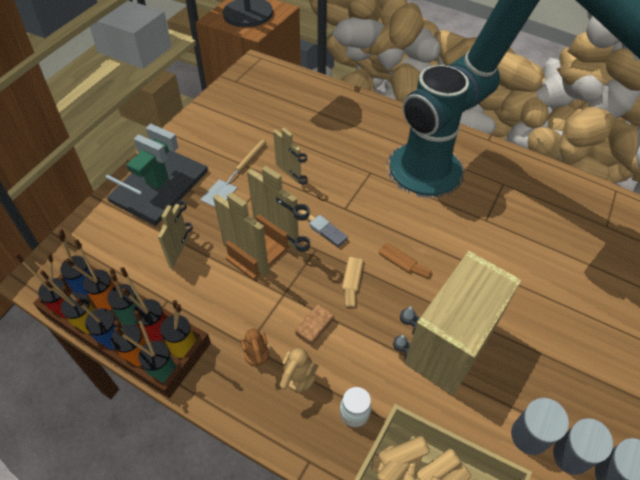

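View pics/d0.png

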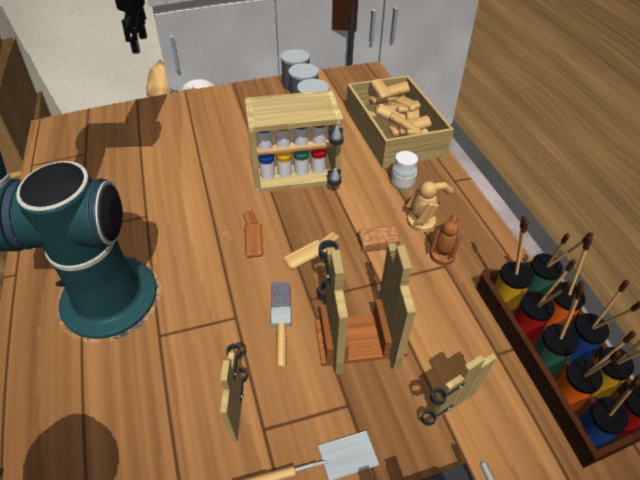

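The scene picture shows door candidates with eyes at scene px (275,205) in the rack, small ones at (175,235) and (288,158) standing free, and a plain panel in the rack at (243,235). I choose the rack one, (275,205) / side (335,310), because it is the largest and has eyes. The cupboard is at scene (465,320), with pins at (408,315) and (400,343). In the side view the pins are at (337,135) and (334,178).

```bash
python3 - <<'E'
import cv2,numpy as np
s=cv2.imread('pics/s0.png');d=cv2.imread('pics/d0.png')
f=lambda i,x,y,w,h:cv2.resize(i[y:y+h,x:x+w],(400,300),interpolation=cv2.INTER_CUBIC)
cv2.imwrite('pics/c1.png',np.vstack([np.hstack([f(s,190,150,160,120),f(s,370,250,160,120)]),np.hstack([f(d,290,230,200,150),f(d,240,80,160,120)])]))
E
```

```text
(no output)
```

View pics/c1.png

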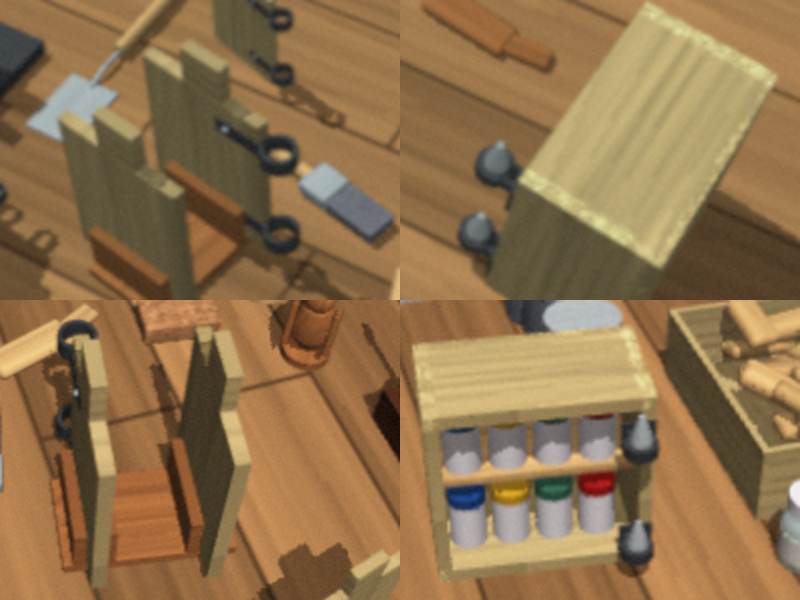

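```bash
cat >> h.py <<'E'
from scipy.optimize import least_squares
def rz(p,P):
    return (R.from_euler('z',p[2]).as_matrix()@np.array(P,float).T).T+[p[0],p[1],0]
def fit(obs,p0):
    g=lambda p:np.concatenate([(proj(c,rz(p,[P]))-uv).ravel() for c,P,uv in obs])
    r=least_squares(g,p0,loss='soft_l1'); return r.x,g(r.x).reshape(-1,2)
def box(x0,x1,y0,y1,z0,z1): return [(x,y,z) for z in (z0,z1) for x,y in ((x0,y0),(x1,y0),(x1,y1),(x0,y1))]
def drawbox(im,c,p,b,k,off=(0,0),col=(0,0,255)):
    q=(proj(c,rz(p,b))-off)*k
    for i,j in [(0,1),(1,2),(2,3),(3,0),(4,5),(5,6),(6,7),(7,4),(0,4),(1,5),(2,6),(3,7)]:
        cv2.line(im,tuple(map(int,q[i])),tuple(map(int,q[j])),col,1,cv2.LINE_AA)
def ring(im,c,p,x,y,r,z,k,off=(0,0),col=(0,255,255)):
    t=np.linspace(0,2*np.pi,40); q=(proj(c,rz(p,np.c_[x+r*np.cos(t),y+r*np.sin(t),0*t+z]))-off)*k
    cv2.polylines(im,[q.astype(int)],True,col,1,cv2.LINE_AA)
def door(im,c,p,k,off=(0,0),z=.012):
    drawbox(im,c,p,box(.019,.169,-.007,.007,z,z+.19),k,off);drawbox(im,c,p,box(.065,.115,-.007,.007,z+.19,z+.235),k,off)
    for h in (.045,.17): ring(im,c,p,0,0,.014,z+h,k,off);ring(im,c,p,0,0,.019,z+h,k,off)
def cup(im,c,p,k,off=(0,0)):
    drawbox(im,c,p,box(-.2,.02,.028,.128,0,.2),k,off)
    for h in (.045,.17): ring(im,c,p,0,0,.017,h,k,off);ring(im,c,p,0,0,.011,h,k,off);ring(im,c,p,0,0,.003,h+.03,k,off)
E
python3 - <<'E'
from h import *
a=load('s0');b=load('d0')
S=lambda u,v,ox,oy:(ox+u,oy+v)
print('tab',atz(a,(272.4,172.8),.247),'eyeU',atz(a,(300.8,212),.182),'eyeL',atz(a,(302.4,243.6),.057))
o=[(a,(.09,0,.247),(272.4,172.8)),(a,(0,0,.182),(300.8,212)),(a,(0,0,.057),(302.4,243.6)),(b,(0,0,.182),(328,250.5))]
e=atz(a,(300.8,212),.182);t=atz(a,(272.4,172.8),.247)
p,r=fit(o,[e[0],e[1],np.arctan2(t[1]-e[1],t[0]-e[0])]);print(p,r.round(1))
print(tri((a,(410.8,308)),(b,(336.4,126.8))),tri((a,(402.8,335.2)),(b,(335.2,169.6))))
o=[(a,(0,0,.2),(410.8,308)),(a,(0,0,.075),(402.8,335.2)),(b,(0,0,.2),(336.4,126.8)),(b,(0,0,.075),(335.2,169.6)),(a,(.02,.028,.2),(418.8,322.8)),(a,(-.2,.028,.2),(470,252))]
u=atz(a,(410.8,308),.2)
q,r=fit(o,[u[0],u[1],0]);print(q,r.round(1))
np.save('p.npy',[p,q])
def cr(n,c,x,y,w,h,k,fn):
    im=cv2.resize(cv2.imread(f'pics/{n}.png')[y:y+h,x:x+w],None,fx=k,fy=k,interpolation=cv2.INTER_CUBIC); fn(im); return cv2.resize(im,(400,300))
ims=[cr(*A) for A in [('s0',a,190,150,160,120,2.5,lambda im:door(im,a,p,2.5,(190,150))),('s0',a,370,250,160,120,2.5,lambda im:cup(im,a,q,2.5,(370,250))),('d0',b,290,230,200,150,2,lambda im:door(im,b,p,2,(290,230))),('d0',b,240,80,160,120,2.5,lambda im:cup(im,b,q,2.5,(240,80)))]]
cv2.imwrite('pics/c2.png',np.vstack([np.hstack(ims[:2]),np.hstack(ims[2:])]))
E
```

```text
tab [ 0.43559544 -0.24036848  0.247     ] eyeU [ 0.45806742 -0.1522082   0.182     ] eyeL [ 0.45641536 -0.15188601  0.057     ]
[ 0.45328724 -0.15358255 -1.77706492] [[-0.3 -0.4]
 [ 0.6 -1.6]
 [ 0.1 -1.1]
 [ 2.7 -4.8]]
(array([0.57395396, 0.17727153, 0.19701516]), [np.float64(0.000218045171319414), np.float64(0.00021804517131939467)]) (array([0.57325481, 0.17530807, 0.07278603]), [np.float64(0.0009005499181616465), np.float64(0.0009005499181617051)])
[ 0.57489618  0.17729843 -0.14562459] [[ 0.1 -0.4]
 [ 0.3  0.7]
 [ 0.5 -1.1]
 [ 0.1 -1.5]
 [-1.5 -0.8]
 [ 0.3 -0.7]]
```

View pics/c2.png

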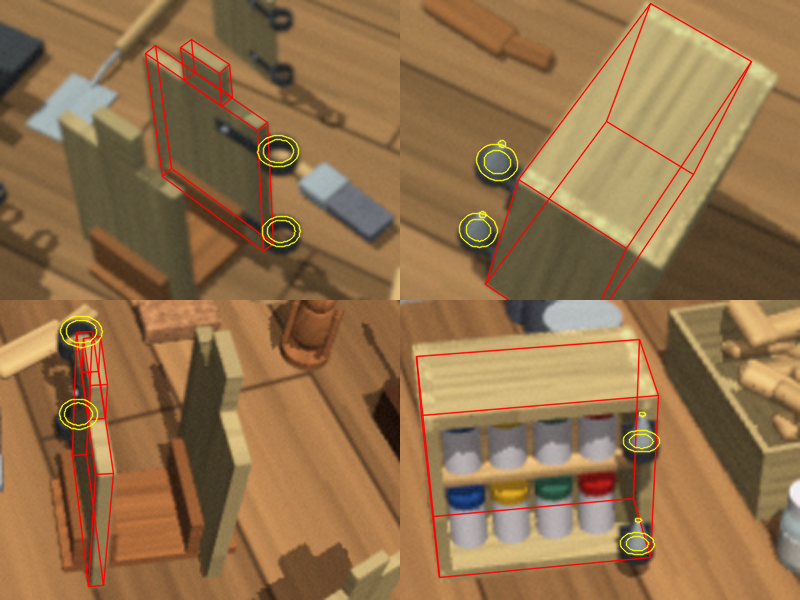

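The overlay fits the cupboard well: pins at (0.5745, 0.1775), yaw −0.146. The door panel fits, but its eyes sit about 3 px low because the visible ring centre is at mid-height. I'll refit the door and compute the first move.

```bash
cat >> h.py <<'E'
def tool():
    s=bot.read_state();M=R.from_rotvec(s['tcp_rot']).as_matrix();return s,M,np.array(s['tool_pos'])
def plan(*wps):
    "deltas in tool axes (mm) at present orientation through world waypoints"
    s,M,t=tool()
    for w in wps:
        w=np.array(w);d=M.T@(w-t)*1000;print('d',d.round(1),'rows>=%.1f'%(np.linalg.norm(d)/41.7));t=w
E
python3 - <<'E'
from h import *
a=load('s0');b=load('d0')
o=[(a,(.09,0,.247),(272.4,172.8)),(a,(0,0,.172),(300.8,212.3)),(a,(0,0,.047),(302.4,243.6)),(b,(0,0,.172),(328,250.5)),(b,(.169,-.007,.012),(335,372)),(b,(.169,.007,.202),(347,316))]
p,r=fit(o,[.456,-.153,-1.777]);print(p,r.round(1))
o[4]=(b,(.169,.007,.012),(342,371));
print('grip',rz(p,[(.09,0,0)]))
s,M,t=tool();print(M.round(3),t); print('tool y yaw',np.arctan2(M[1,1],M[0,1]))
plan((.25,.62,.5),(.5,.25,.5),(.46,-.24,.5))
E
```

```text
[ 0.45006725 -0.15319414 -1.75224241] [[-0.1 -0.7]
 [ 1.5 -0. ]
 [ 0.9  0.4]
 [ 0.9 -1. ]
 [-0.2  1.4]
 [ 0.4  0.5]]
grip [[ 0.43382656 -0.24171668  0.        ]]
[[-0.971  0.239 -0.001]
 [ 0.239  0.971 -0.002]
 [ 0.    -0.002 -1.   ]] [0.16155799 0.655103   0.40360678]
tool y yaw 1.3289562940635533
d [-94.3 -13.1 -96.4] rows>=3.2
d [-331.3 -299.4    0.5] rows>=10.7
d [ -78.5 -485.3    0.9] rows>=11.8
```

Call:
drive_tool:
  increments:
    - {"delta_pos": [0, 0, -12], "turn": 0.125, "jaw": 1}
    - {"delta_pos": [0, 0, -12], "turn": 0.125, "jaw": 1}
    - {"delta_pos": [0, 0, -12], "turn": 0.125, "jaw": 1}
    - {"delta_pos": [0, 0, -12], "turn": 0.125, "jaw": 1}
    - {"delta_pos": [0, 0, -12], "turn": 0.125, "jaw": 1}
    - {"delta_pos": [0, 0, -12], "turn": 0.125, "jaw": 1}
    - {"delta_pos": [0, 0, -12], "turn": 0.125, "jaw": 1}
    - {"delta_pos": [0, 0, -12], "turn": 0.125, "jaw": 1}

```text
time: 0.82
tool_pos: [0.1616, 0.6552, 0.5007]
tcp_rot: [1.835, 2.549, -0.001]
wrist_force: [0.1, -0.1, 0.7]
width: 0.999
grip_force: 0.0
```

Call:
drive_tool:
  increments:
    - {"delta_pos": [0, 0, 0], "turn": 0.125, "jaw": 1}
    - {"delta_pos": [0, 0, 0], "turn": 0.125, "jaw": 1}
    - {"delta_pos": [0, 0, 0], "turn": 0.125, "jaw": 1}
    - {"delta_pos": [0, 0, 0], "turn": 0.125, "jaw": 1}
    - {"delta_pos": [0, 0, 0], "turn": 0.01, "jaw": 1}

```text
time: 1.23
tool_pos: [0.1616, 0.6553, 0.5001]
tcp_rot: [2.416, 2.007, -0.001]
wrist_force: [0.5, 0.4, -0.5]
width: 0.999
grip_force: 0.0
```

```bash
python3 - <<'E'
from h import *
s,M,t=tool();print(M.round(3),t,s['time'],s['q'].round(2))
plan((.5,.25,.5),(.45,-.22,.5))
E
```

```text
[[ 0.183  0.983 -0.   ]
 [ 0.983 -0.183 -0.001]
 [-0.001 -0.    -1.   ]] [0.16157964 0.65530595 0.50012   ] 1.2333 [ 1.29  0.22  1.48 -0.    1.44  1.48]
d [-3.364e+02  4.070e+02  4.000e-01] rows>=12.7
d [-4.712e+02  3.700e+01  4.000e-01] rows>=11.3
```

Call:
drive_tool:
  increments:
    - {"delta_pos": [-24, 29, 0], "turn": 0, "jaw": 1}
    - {"delta_pos": [-24, 29, 0], "turn": 0, "jaw": 1}
    - {"delta_pos": [-24, 29, 0], "turn": 0, "jaw": 1}
    - {"delta_pos": [-24, 29, 0], "turn": 0, "jaw": 1}
    - {"delta_pos": [-24, 29, 0], "turn": 0, "jaw": 1}
    - {"delta_pos": [-24, 29, 0], "turn": 0, "jaw": 1}
    - {"delta_pos": [-24, 29, 0], "turn": 0, "jaw": 1}

```text
time: 1.82
tool_pos: [0.3318, 0.452, 0.5005]
tcp_rot: [2.409, 2.016, -0.0]
wrist_force: [0.2, -0.0, -0.1]
width: 1.004
grip_force: 0.0
```

Call:
drive_tool:
  increments:
    - {"delta_pos": [-24, 29, 0], "turn": 0, "jaw": 1}
    - {"delta_pos": [-24, 29, 0], "turn": 0, "jaw": 1}
    - {"delta_pos": [-24, 29, 0], "turn": 0, "jaw": 1}
    - {"delta_pos": [-24, 29, 0], "turn": 0, "jaw": 1}
    - {"delta_pos": [-24, 29, 0], "turn": 0, "jaw": 1}
    - {"delta_pos": [-24, 29, 0], "turn": 0, "jaw": 1}
    - {"delta_pos": [-24, 29, 0], "turn": 0, "jaw": 1}

```text
time: 2.4
tool_pos: [0.5013, 0.2501, 0.5006]
tcp_rot: [-2.41, -2.016, -0.0]
wrist_force: [-0.7, 0.4, -0.3]
width: 1.0
grip_force: 0.0
```

Call:
drive_tool:
  increments:
    - {"delta_pos": [-38, 3, 0], "turn": 0, "jaw": 1}
    - {"delta_pos": [-38, 3, 0], "turn": 0, "jaw": 1}
    - {"delta_pos": [-38, 3, 0], "turn": 0, "jaw": 1}
    - {"delta_pos": [-38, 3, 0], "turn": 0, "jaw": 1}
    - {"delta_pos": [-38, 3, 0], "turn": 0, "jaw": 1}
    - {"delta_pos": [-38, 3, 0], "turn": 0, "jaw": 1}
    - {"delta_pos": [-38, 3, 0], "turn": 0, "jaw": 1}
    - {"delta_pos": [-38, 3, 0], "turn": 0, "jaw": 1}

```text
time: 3.07
tool_pos: [0.4686, -0.0533, 0.5007]
tcp_rot: [2.409, 2.016, 0.0]
wrist_force: [0.7, -0.3, -0.1]
width: 1.003
grip_force: 0.0
```

Call:
drive_tool:
  increments:
    - {"delta_pos": [-38, 3, 0], "turn": 0, "jaw": 1}
    - {"delta_pos": [-38, 3, 0], "turn": 0, "jaw": 1}
    - {"delta_pos": [0, 0, 0], "turn": 0, "jaw": 1}
    - {"delta_pos": [0, 0, 0], "turn": 0, "jaw": 1}

```text
time: 3.4
tool_pos: [0.4611, -0.1293, 0.5004]
tcp_rot: [-2.415, -2.009, 0.0]
wrist_force: [0.4, 0.0, 0.9]
width: 0.998
grip_force: 0.0
```

```bash
python3 - <<'E'
from h import *
s,M,t=tool();print(t,s['time'],s['q'].round(2))
c=shot('wrist','w1'); p=np.array([.45007,-.15319,-1.75224])
im=cv2.imread('pics/w1.png')
print(proj(c,rz(p,[(.09,0,.247),(0,0,.182),(.169,0,.202)])).round(1))
door(im,c,p,1); cv2.imwrite('pics/w1o.png',im)
E
```

```text
[ 0.46112381 -0.1293088   0.50041677] 3.4 [-0.33 -0.16  1.88  0.    1.43 -0.14]
[[312.9 391.2]
 [313.5 251.1]
 [314.5 423.2]]
```

View pics/w1o.png

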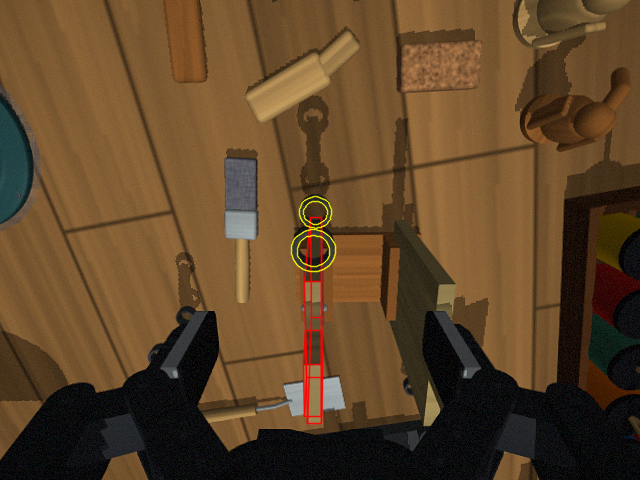

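The wrist view confirms the choice: the tab runs from about (313,362) to (313,420) and the upper eye is at (313,250). The model lies on it within about 2 px, so I go on to grasp.

```bash
python3 - <<'E'
from h import *
plan((.4342,-.2417,.5),(.4342,-.2417,.385))
s,M,t=tool();print('tool y yaw',np.arctan2(M[1,1],M[0,1]))
E
```

```text
d [-116.7   -6.2    0.3] rows>=2.8
d [-1.00e-01  1.00e-01  1.15e+02] rows>=2.8
tool y yaw -0.18137053578354592
```

Call:
drive_tool:
  increments:
    - {"delta_pos": [-29, -1.5, 0], "turn": 0, "jaw": 1}
    - {"delta_pos": [-29, -1.5, 0], "turn": 0, "jaw": 1}
    - {"delta_pos": [-29, -1.5, 0], "turn": 0, "jaw": 1}
    - {"delta_pos": [-30, -1.5, 0], "turn": 0, "jaw": 1}
    - {"delta_pos": [0, 0, 20], "turn": 0, "jaw": 1}
    - {"delta_pos": [0, 0, 20], "turn": 0, "jaw": 1}
    - {"delta_pos": [0, 0, 20], "turn": 0, "jaw": 1}
    - {"delta_pos": [0, 0, 20], "turn": 0, "jaw": 1}

```text
time: 4.12
tool_pos: [0.4352, -0.24, 0.4199]
tcp_rot: [2.409, 2.016, 0.001]
wrist_force: [0.2, 0.3, -0.6]
width: 1.001
grip_force: 0.0
```

Call:
drive_tool:
  increments:
    - {"delta_pos": [0, 0, 18], "turn": 0, "jaw": 1}
    - {"delta_pos": [0, 0, 17], "turn": 0, "jaw": 1}
    - {"delta_pos": [0, 0, 0], "turn": 0, "jaw": 0.3}
    - {"delta_pos": [0, 0, 0], "turn": 0, "jaw": -1}
    - {"delta_pos": [0, 0, 0], "turn": 0, "jaw": -1}
    - {"delta_pos": [0, 0, 0], "turn": 0, "jaw": -1}
    - {"delta_pos": [0, 0, 0], "turn": 0, "jaw": -1}
    - {"delta_pos": [0, 0, 0], "turn": 0, "jaw": -1}
  grip_force: 60

```text
time: 4.78
tool_pos: [0.435, -0.2416, 0.3871]
tcp_rot: [2.411, 2.011, 0.001]
wrist_force: [-6.5, 3.1, 4.2]
width: 0.155
grip_force: 58.6
```

Call:
drive_tool:
  increments:
    - {"delta_pos": [0, 0, 0], "turn": 0, "jaw": -1}
    - {"delta_pos": [0, 0, 0], "turn": 0, "jaw": -1}
    - {"delta_pos": [0, 0, 0], "turn": 0, "jaw": -1}
    - {"delta_pos": [0, 0, 0], "turn": 0, "jaw": -1}

```text
time: 5.12
tool_pos: [0.4351, -0.2418, 0.3872]
tcp_rot: [2.411, 2.01, 0.002]
wrist_force: [0.8, 0.0, 5.9]
width: 0.156
grip_force: 59.9
```

Call:
drive_tool:
  increments:
    - {"delta_pos": [0, 0, -8], "turn": 0, "jaw": -1}
    - {"delta_pos": [0, 0, -15], "turn": 0, "jaw": -1}
    - {"delta_pos": [0, 0, -18], "turn": 0, "jaw": -1}
    - {"delta_pos": [0, 0, -18], "turn": 0, "jaw": -1}
    - {"delta_pos": [0, 0, -18], "turn": 0, "jaw": -1}
    - {"delta_pos": [0, 0, -18], "turn": 0, "jaw": -1}
    - {"delta_pos": [0, 0, -15], "turn": 0, "jaw": -1}
    - {"delta_pos": [0, 0, -8], "turn": 0, "jaw": -1}

```text
time: 5.78
tool_pos: [0.4345, -0.2415, 0.505]
tcp_rot: [2.413, 2.011, 0.0]
wrist_force: [0.7, -0.9, -3.3]
width: 0.158
grip_force: 59.0
```

```bash
python3 - <<'E'
from h import *
s,M,t=tool();print(t,s['width'],s['wrist_force'],np.arctan2(M[1,1],M[0,1]))
a=shot('scene','s1');b=shot('side','d1')
# expected door pose
yaw=np.arctan2(M[1,1],M[0,1])-np.pi/2; p=[t[0]-.09*np.cos(yaw),t[1]-.09*np.sin(yaw),yaw];print(p)
ims=[]
for n,c in (('s1',a),('d1',b)):
    uv=proj(c,[(t[0],t[1],.25)])[0];x,y=int(uv[0]-60),int(max(uv[1]-110,0))
    im=cv2.resize(cv2.imread(f'pics/{n}.png')[y:y+180,x:x+130],None,fx=3,fy=3,interpolation=cv2.INTER_CUBIC)
    door(im,c,p,3,(x,y),z=t[2]-.3752); ims.append(im)
cv2.imwrite('pics/c3.png',np.hstack(ims))
E
```

```text
[ 0.43453779 -0.24149721  0.50503651] 0.15828489079460412 [ 0.7477505  -0.86728565 -3.31399227] -0.18121350981138762
[np.float64(0.4507578872309936), np.float64(-0.15297089329698232), np.float64(-1.7520098366062842)]
```

View pics/c3.png

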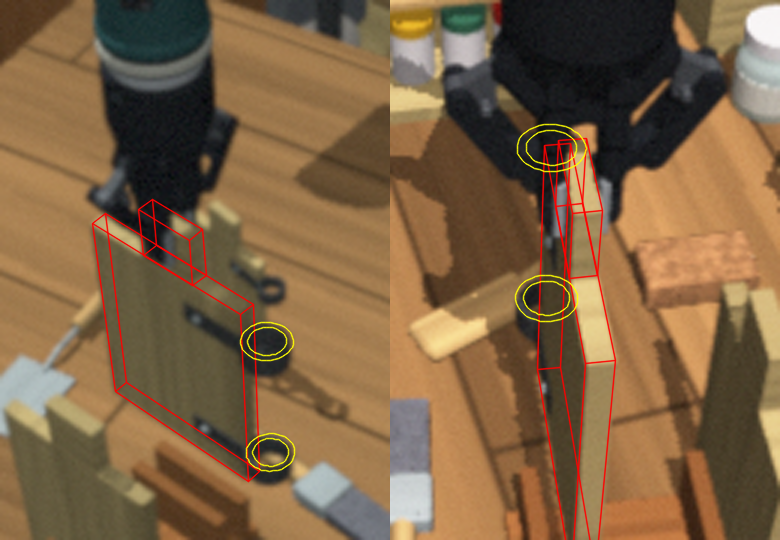

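```bash
python3 - <<'E'
from h import *
plan((.4706,-.0447,.505),(.540,-.009,.505),(.540,-.009,.45),(.5583,.0890,.45))
E
```

```text
d [ 2.001e+02 -2.000e-01 -4.000e-01] rows>=4.8
d [47.6 61.8  0.1] rows>=1.9
d [ 0.  -0.1 55. ] rows>=1.3
d [99.7  0.3 -0.1] rows>=2.4
```

Call:
drive_tool:
  increments:
    - {"delta_pos": [12, 0, 0], "turn": 0, "jaw": -1}
    - {"delta_pos": [25, 0, 0], "turn": 0, "jaw": -1}
    - {"delta_pos": [32, 0, 0], "turn": 0, "jaw": -1}
    - {"delta_pos": [32, 0, 0], "turn": 0, "jaw": -1}
    - {"delta_pos": [32, 0, 0], "turn": 0, "jaw": -1}
    - {"delta_pos": [32, 0, 0], "turn": 0, "jaw": -1}
    - {"delta_pos": [25, 0, 0], "turn": 0, "jaw": -1}
    - {"delta_pos": [10, 0, 0], "turn": 0, "jaw": -1}

```text
time: 6.55
tool_pos: [0.4703, -0.0412, 0.5016]
tcp_rot: [-2.407, -2.012, 0.001]
wrist_force: [-0.5, -0.1, -2.5]
width: 0.155
grip_force: 58.9
```

Call:
drive_tool:
  increments:
    - {"delta_pos": [8, 11, 0], "turn": 0, "jaw": -1}
    - {"delta_pos": [16, 20, 0], "turn": 0, "jaw": -1}
    - {"delta_pos": [16, 20, 0], "turn": 0, "jaw": -1}
    - {"delta_pos": [8, 11, 0], "turn": 0, "jaw": -1}
    - {"delta_pos": [0, 0, 15], "turn": 0, "jaw": -1}
    - {"delta_pos": [0, 0, 20], "turn": 0, "jaw": -1}
    - {"delta_pos": [0, 0, 15], "turn": 0, "jaw": -1}
    - {"delta_pos": [0, 0, 5], "turn": 0, "jaw": -1}

```text
time: 7.22
tool_pos: [0.5397, -0.0091, 0.4444]
tcp_rot: [-2.41, -2.008, 0.009]
wrist_force: [-0.9, 0.6, -4.9]
width: 0.158
grip_force: 59.2
```

Call:
drive_tool:
  increments:
    - {"delta_pos": [0, 0, 0], "turn": 0, "jaw": -1}
    - {"delta_pos": [0, 0, 0], "turn": 0, "jaw": -1}
    - {"delta_pos": [0, 0, 0], "turn": 0, "jaw": -1}

```text
time: 7.47
tool_pos: [0.5407, -0.009, 0.4499]
tcp_rot: [2.413, 2.01, 0.002]
wrist_force: [0.5, 0.4, -2.6]
width: 0.152
grip_force: 59.1
```

```bash
cat >> h.py <<'E'
def both(tag,out,q,zoff=.3752):
    s,M,t=tool();yaw=np.arctan2(M[1,1],M[0,1])-np.pi/2; p=[t[0]-.09*np.cos(yaw),t[1]-.09*np.sin(yaw),yaw]
    print(t,np.round(p,4),s['width'],s['wrist_force'],s['time']); ims=[]
    for cam in ('scene','side'):
        c=shot(cam,tag+cam[:2]); uv=proj(c,[(q[0],q[1]-.05,.15)])[0];x,y=int(uv[0]-65),int(max(uv[1]-80,0))
        im=cv2.resize(cv2.imread(f'pics/{tag+cam[:2]}.png')[y:y+150,x:x+130],None,fx=3,fy=3,interpolation=cv2.INTER_CUBIC)
        print(cam,x,y)
        for h in (.045,.17): ring(im,c,p,0,0,.019,t[2]-zoff+h,3,(x,y));ring(im,c,q,0,0,.003,h+.03,3,(x,y),(0,0,255));ring(im,c,q,0,0,.017,h,3,(x,y),(0,255,0))
        drawbox(im,c,p,box(.019,.169,-.007,.007,t[2]-zoff,t[2]-zoff+.19),3,(x,y)); ims.append(im)
    cv2.imwrite(f'pics/{out}.png',np.hstack(ims))
E
python3 -c "
from h import *
both('a','c4',np.load('p.npy')[1])"
```

```text
[ 0.54071161 -0.00896866  0.44987401] [ 0.557   0.0796 -1.7522] 0.15227648042767417 [ 0.48523674  0.39831311 -2.57317251] 7.4667
scene 321 229
side 278 76
```

View pics/c4.png

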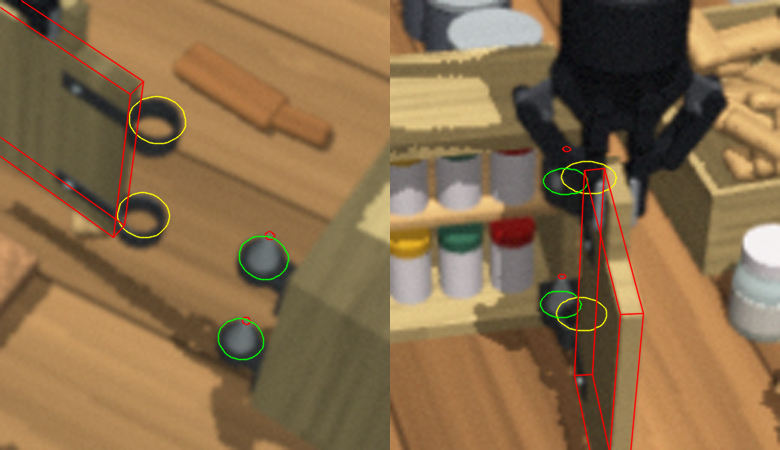

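The door in hand matches its model in both views: eyes at crop (157,120) and (143,215). The pin collars match too, at (263,257) and (241,339). Now the sideways move in.

Call:
drive_tool:
  increments:
    - {"delta_pos": [8, 0, 0], "turn": 0, "jaw": -1}
    - {"delta_pos": [15, 0, 0], "turn": 0, "jaw": -1}
    - {"delta_pos": [18, 0, 0], "turn": 0, "jaw": -1}
    - {"delta_pos": [18, 0, 0], "turn": 0, "jaw": -1}
    - {"delta_pos": [18, 0, 0], "turn": 0, "jaw": -1}
    - {"delta_pos": [14, 0, 0], "turn": 0, "jaw": -1}
    - {"delta_pos": [8, 0, 0], "turn": 0, "jaw": -1}
    - {"delta_pos": [0, 0, 0], "turn": 0, "jaw": -1}

```text
time: 8.23
tool_pos: [0.5583, 0.0904, 0.449]
tcp_rot: [-2.411, -2.014, -0.001]
wrist_force: [0.6, 0.3, -3.8]
width: 0.156
grip_force: 59.2
```

Call:
drive_tool:
  increments:
    - {"delta_pos": [0, 0, 0], "turn": 0, "jaw": -1}
    - {"delta_pos": [0, 0, 0], "turn": 0, "jaw": -1}

```text
time: 8.4
tool_pos: [0.558, 0.0883, 0.4487]
tcp_rot: [2.413, 2.011, -0.001]
wrist_force: [-1.0, 0.4, -3.2]
width: 0.16
grip_force: 59.2
```

```bash
python3 -c "
from h import *
both('b','c5',np.load('p.npy')[1])
plan((.5586,.0888,.45))"
```

```text
[0.55803648 0.08828734 0.44868788] [ 0.5743  0.1768 -1.7519] 0.16010606127407423 [-1.0213485   0.44009244 -3.2012742 ] 8.4
scene 321 229
side 278 76
d [ 0.9  0.4 -1.3] rows>=0.0
```

View pics/c5.png

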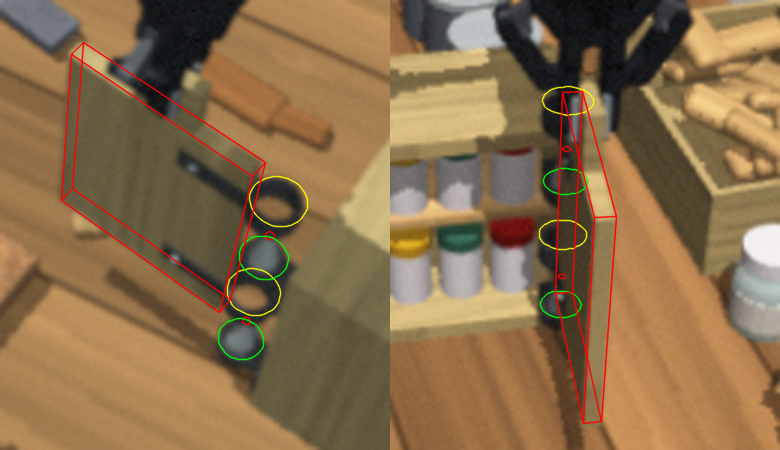

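Both eyes are above their pin tips: eyes at crop (278,202) and (254,292), tips straight below. Lowering.

Call:
drive_tool:
  increments:
    - {"delta_pos": [0.5, 0, 5], "turn": 0, "jaw": -1}
    - {"delta_pos": [0, 0, 7], "turn": 0, "jaw": -1}
    - {"delta_pos": [0, 0, 7], "turn": 0, "jaw": -1}
    - {"delta_pos": [0, 0, 6], "turn": 0, "jaw": -1}
    - {"delta_pos": [0, 0, 5], "turn": 0, "jaw": -1}
    - {"delta_pos": [0, 0, 4], "turn": 0, "jaw": -1}
    - {"delta_pos": [0, 0, 0], "turn": 0, "jaw": -1}

```text
time: 9.08
tool_pos: [0.5578, 0.0892, 0.413]
tcp_rot: [-2.412, -2.011, 0.003]
wrist_force: [-0.2, 0.4, -3.0]
width: 0.156
grip_force: 59.1
```

Call:
drive_tool:
  increments:
    - {"delta_pos": [0, 0, 3], "turn": 0, "jaw": -1}
    - {"delta_pos": [0, 0, 3], "turn": 0, "jaw": -1}
    - {"delta_pos": [0, 0, 2], "turn": 0, "jaw": -1}
    - {"delta_pos": [0, 0, 2], "turn": 0, "jaw": -1}
    - {"delta_pos": [0, 0, 0], "turn": 0, "jaw": -1}

```text
time: 9.5
tool_pos: [0.5581, 0.0892, 0.4042]
tcp_rot: [-2.413, -2.011, 0.001]
wrist_force: [0.0, -0.3, -3.8]
width: 0.153
grip_force: 59.1
```

Call:
drive_tool:
  increments:
    - {"delta_pos": [0, 0, 2], "turn": 0, "jaw": -1}
    - {"delta_pos": [0, 0, 2], "turn": 0, "jaw": -1}
    - {"delta_pos": [0, 0, 2], "turn": 0, "jaw": -1}
    - {"delta_pos": [0, 0, 1], "turn": 0, "jaw": -1}
    - {"delta_pos": [0, 0, 0], "turn": 0, "jaw": -1}

```text
time: 9.92
tool_pos: [0.5581, 0.0892, 0.3973]
tcp_rot: [-2.413, -2.011, 0.001]
wrist_force: [-0.3, -0.4, -3.3]
width: 0.161
grip_force: 59.2
```

Call:
drive_tool:
  increments:
    - {"delta_pos": [0, 0, 1], "turn": 0, "jaw": -1}
    - {"delta_pos": [0, 0, 1], "turn": 0, "jaw": -1}
    - {"delta_pos": [0, 0, 1], "turn": 0, "jaw": -1}
    - {"delta_pos": [0, 0, 0], "turn": 0, "jaw": -1}

```text
time: 10.25
tool_pos: [0.5583, 0.0892, 0.3951]
tcp_rot: [2.413, 2.011, 0.001]
wrist_force: [0.1, -0.6, -1.9]
width: 0.152
grip_force: 59.4
```

Call:
drive_tool:
  increments:
    - {"delta_pos": [0, 0, 0.8], "turn": 0, "jaw": -1}
    - {"delta_pos": [0, 0, 0.8], "turn": 0, "jaw": -1}
    - {"delta_pos": [0, 0, 0], "turn": 0, "jaw": -1}
    - {"delta_pos": [0, 0, 0], "turn": 0, "jaw": -1}

```text
time: 10.58
tool_pos: [0.5584, 0.089, 0.3949]
tcp_rot: [2.412, 2.011, 0.002]
wrist_force: [-2.4, -2.1, 4.4]
width: 0.157
grip_force: 60.5
```

```bash
python3 -c "
from h import *
both('e','c6',np.load('p.npy')[1])"
```

```text
[0.55839049 0.0890162  0.39487699] [ 0.5746  0.1775 -1.7516] 0.15737306076836063 [-2.39246242 -2.10956535  4.38142383] 10.5833
scene 321 229
side 278 76
```

View pics/c6.png

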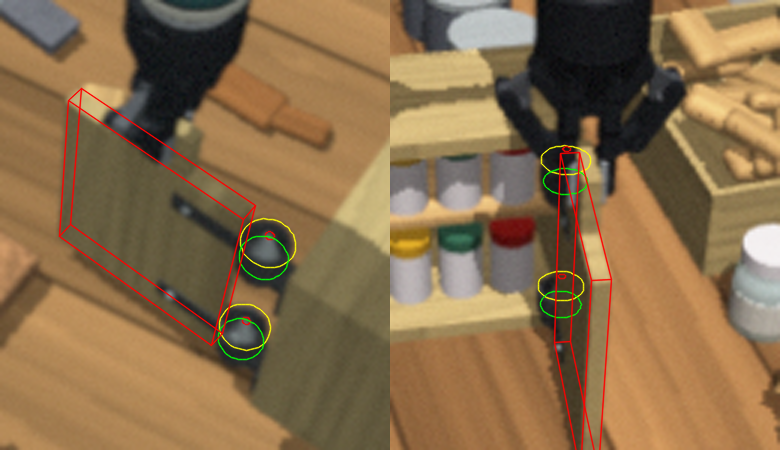

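Both pins stand in their eyes at crop (267,243) and (243,330). The height (TCP 0.395) and the contact force agree with the door resting on the collars. Relieving the pressure, letting go and retreating upward.

Call:
drive_tool:
  increments:
    - {"delta_pos": [0, 0, -0.7], "turn": 0, "jaw": -1}
    - {"delta_pos": [0, 0, 0], "turn": 0, "jaw": -0.6}
    - {"delta_pos": [0, 0, 0], "turn": 0, "jaw": -0.5}
    - {"delta_pos": [0, 0, 0], "turn": 0, "jaw": 0}
    - {"delta_pos": [0, 0, 0], "turn": 0, "jaw": 0.5}
    - {"delta_pos": [0, 0, 0], "turn": 0, "jaw": 0.5}
    - {"delta_pos": [0, 0, 0], "turn": 0, "jaw": 0.5}
    - {"delta_pos": [0, 0, 0], "turn": 0, "jaw": 0.5}
  grip_force: 20

```text
time: 11.35
tool_pos: [0.5582, 0.0893, 0.3937]
tcp_rot: [-2.413, -2.012, 0.0]
wrist_force: [-0.9, -0.2, -0.2]
width: 0.75
grip_force: 0.0
```

Call:
drive_tool:
  increments:
    - {"delta_pos": [0, 0, -5], "turn": 0, "jaw": 0.5}
    - {"delta_pos": [0, 0, -15], "turn": 0, "jaw": 0.5}
    - {"delta_pos": [0, 0, -20], "turn": 0, "jaw": 0.5}
    - {"delta_pos": [0, 0, -20], "turn": 0, "jaw": 0.5}
    - {"delta_pos": [0, 0, -20], "turn": 0, "jaw": 0.5}
    - {"delta_pos": [0, 0, -20], "turn": 0, "jaw": 0.5}
    - {"delta_pos": [0, 0, -10], "turn": 0, "jaw": 0.5}
    - {"delta_pos": [0, 0, 0], "turn": 0, "jaw": 0.5}

```text
time: 12.02
tool_pos: [0.5587, 0.0893, 0.5075]
tcp_rot: [2.41, 2.009, 0.008]
wrist_force: [0.3, -0.8, -0.2]
width: 0.753
grip_force: 0.0
```

Call:
drive_tool:
  increments:
    - {"delta_pos": [0, 0, 0], "turn": 0, "jaw": 0.5}
    - {"delta_pos": [0, 0, 0], "turn": 0, "jaw": 0.5}
    - {"delta_pos": [0, 0, 0], "turn": 0, "jaw": 0.5}
    - {"delta_pos": [0, 0, 0], "turn": 0, "jaw": 0.5}
    - {"delta_pos": [0, 0, 0], "turn": 0, "jaw": 0.5}
    - {"delta_pos": [0, 0, 0], "turn": 0, "jaw": 0.5}

```text
time: 12.52
tool_pos: [0.5582, 0.0892, 0.503]
tcp_rot: [-2.413, -2.011, 0.002]
wrist_force: [-0.5, 0.4, -0.4]
width: 0.749
grip_force: 0.0
```

```bash
python3 -c "
from h import *
s=bot.read_state();print(s['time'],s['tool_pos'],s['wrist_force'])
a=shot('scene','f1');b=shot('side','f2')
f=lambda n,x,y:cv2.resize(cv2.imread(n)[y:y+200,x:x+200],(400,400))
cv2.imwrite('pics/c7.png',np.hstack([f('pics/f1.png',290,210),f('pics/f2.png',230,60)]))"
```

```text
12.5167 [0.55815631 0.08921951 0.50295849] [-0.54972838  0.39091125 -0.41382585]
```

View pics/c7.png

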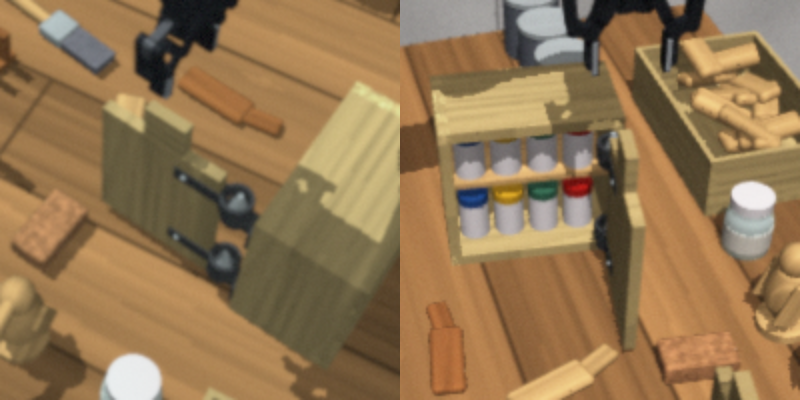

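The door hangs upright and open on both pins, with the eyes at crop (237,203) and (222,262) and the pin tips showing through. The gripper is clear.

```bash
python3 -c "
from workcell import bot
print(bot.finish_job())"
```

```text
the job is handed in; nothing more can be done
None
```

The large door with eyes now hangs wide open, both eyes seated on the two pins, and was let go only after that; the plain panel was left in the rack, and the job is handed in at about 12.5 s of the 53 s allowed.

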